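# Seat a collector strip in its gauging nest and lock the toggle clamp

## Task

Push the piece of collector strip along its nest until its end is fully home against the end stop. Then push the toggle clamp's handle over past its dead point until it snaps down into lock. Push only: do not lift the strip, and leave the other things on the bench where they are.

Things in the scene. Friction and masses are not known exactly. Their poses are not given: they have to be found in the camera images.
- fixture: Grey measuring fixture fixed to the bench: plate 160 (x -75..85) by 300 (y -160..140) by 12 mm. Origin on the bench; x points roughly away from the robot, y to its left, z up. Nest: channel along y at x = -30 mm, 40 mm wide, floor 12 mm above the bench, between rails 10 mm wide, tops 24 mm above the bench; open at -y, end stop at +y. Toggle clamp on the plate's +x side, y = 33..108 mm.
- stop_face (a point): Middle of the end stop's face that the strip must meet (27 mm above the bench), axes as the fixture's. The stop, a dark steel block 64 mm wide, 14 mm thick, top 44 mm above the bench, lies on the +y side of this point; the face looks to -y.
- strip: Loose cut length of worn collector strip lying in the nest, 0.28 to 0.46 kg: aluminium carrier 36 mm wide (x), 160 mm long (y), an end plate 36 wide, 30 tall, 6 mm thick at each end, between them a black carbon bar with its top 34 mm above the underside. Origin at the centre of its underside, axes as the fixture's. It starts 28 to 60 mm short of the stop; 2 mm play either side.
- strip_push_end (a point): Centre of the strip's -y end face (the end away from the stop), 15 mm above the strip's underside; the face looks to -y. Its upper half stands clear above the rails.
- strip_lead_end (a point): Centre of the strip's +y end face (the end that must meet the stop), 15 mm above the strip's underside.
- clamp_handle (a joint): Toggle handle's angle, rad, about the fixture's y. 0: open (start), leaning 0.436 from upright to the fixture's -x. Grows as it is pushed over the top to +x. Dead point about 1.05: before it a spring returns it to 0, after it the spring snaps it on to 1.75, locked, leaning 1.314 to +x. At 100 mm from the pivot it takes about 10 N at first, falling to 0 at the dead point. It swings the clamp arm down.
- handle_pivot (a point): Fixed point on the handle's pivot axis in the handle's plane of swing, 70 mm above the bench; axes as the fixture's (the handle swings in the x-z plane through it).
- handle_tip (a point): Free end of the handle, 120 mm from the pivot; its z runs along the handle, outwards. Steel bar 12 by 6 mm, then from 51 to 120 mm from the pivot a black round grip, 18 mm diameter. The clamp arm (8 mm thick, foot 17 mm diameter) swings 30 mm to the fixture's -y of the handle; raised (open), its top is about 145 mm above the bench.
- bushing_a: Bystander: brass bushing standing on the fixture's plate, 32 mm outside diameter, 26 mm tall. Origin at its underside.
- bushing_b: Bystander: brass bushing of the same size, on the bench on the robot's side of the fixture. Origin at its underside.
- feeler_block: Bystander: blued steel feeler gauge block 30 by 70 by 21 mm, on the bench beyond the fixture's -y end. Origin at the centre of its underside.
- depth_gauge: Bystander: red enamel depth gauge lying flat, body 30 by 100 mm, rod 35 mm more towards its -y, 25 mm high, beyond the fixture's +y end. Origin at the centre of its underside.
- test_lamp: Bystander: test lamp standing on a round foot 84 mm in diameter, bayonet socket with ribbed ring and a glass bulb, 125 mm tall. Origin at the centre of its underside.
- carbon_offcut: Bystander: short carbon offcut 34 by 55 by 22 mm on the bench on the fixture's +x side. Origin at the centre of its underside.
- wire_brush: Bystander: cleaning brush about 150 mm long lying on the bench on the robot's side of the fixture. Origin at its underside.

How it is judged:
By the outcome, as a careful person would: the job done as asked, in the order asked, and still so for the second after the job is handed in, with the robot touching nothing.
It also fails if it takes over 53 s, if anything falls off the work surface, if the arm or the gripper's body presses on something with over 40 N, if the wrist force passes 120 N, or if a joint passes its speed limit or range.

## Robot

A 6-joint arm with a two-finger parallel gripper is mounted at the origin on the work surface. World frame = base frame: x ahead of the robot, y to its left, z up, the work surface at z = 0. Lengths are in m, angles in rad, forces in N, time in s.
With the tool pointing down it reaches from about 0.35 to 0.925 m from the base axis. Payload 6.4 kg.
Tool frame: the origin (TCP) lies on the mounting face of the last link; the fingertips stand bot.tcp_to_tips ahead of it and the grasp point (between the pads) lies 180 mm ahead of it (bot.tcp_to_tips is the distance from the TCP to the fingertips, in m); y points along the fingers, x is the direction in which the jaws open and shut, and the axes are right-handed (so a half turn about y gives the same grasp; the last joint's range is limited). The gripper opens to 94 mm and grips with 3 to 60 N. Pads are 16 mm wide; open, the fingers measure 119 mm over their backs; the gripper's body (75 mm by 177 mm) begins 78 mm behind the grasp point.
Start: joints at [1.064, 0.245, 1.558, -0, 1.339, -0.174], TCP at [0.212, 0.614, 0.405] pointing down, gripper open.
Joint ranges: [-3.13, 3.13], [-1.02, 2.26], [0.13, 2.54], [-0.95, 4.09], [0.21, 2.88], [-2.74, 2.74]. Speed limits (rad/s): [2.57, 2.57, 3.14, 3.14, 3.14, 3.14].

## Interface

Orientations are given as a unit quaternion [w, x, y, z].
In Python, from cell import readout, viewer, workorder, bot gives the robot as it stands.
- The arm moves only by the shell command python3 -m pendant 'ROWS' [OPENING] [FORCE]. ROWS is JSON, a list of rows, each a list of 2 entries, a list of its own where there are three numbers: the shift along the tool's x, y, z in m, then the turn about the tool's y in degrees. A call has 1 to 8 rows; each row shifts and turns the pose as measured when the row begins, along the tool's axes as they then stand; what a row does not reach is not made up. A row lasts 1/12 s, in which the tool goes at most 41.7 mm and 7.16 degrees, less where a joint would pass 70% of its speed; a pose out of reach is approached as far as the arm can. A call with a gripper value outside its range is refused whole. OPENING is the gripper command: -1 is fully open, 1 is shut, values between are in proportion, set as the call begins (- or left out, the last holds). The fingers move at their own pace and stop on an object; FORCE is the grip in N (left out, the last holds). Time passes only in rows, so rows that do not move let the fingers close. It gives the time, the measured TCP pose, the force and the opening at its end, in the units of the state.
- readout.observe(): the state, without advancing time (a new reading comes with each control period).
- viewer.get_image(name): name is "scene" or "side" or "wrist"; returns a dict with "img" (384x512x3 uint8, red, green, blue), "camera_matrix" (3x3 intrinsics, pixels), "pose" (4x4, takes a point from camera to world coordinates); the wrist camera has in their place "tool_from_camera" (4x4, takes a point from camera to tool coordinates, whose origin is the TCP and whose axes are the tool frame's). Camera axes: x right, y down, z forward; pixel columns grow to the right and rows downward; lengths in m; the calibration is good to about 2 mm. The wrist camera is an equidistant fisheye: a pixel r from the principal point sees the ray r / f radians off the axis. A picture is of the moment at which its call begins: read the wrist's pose just before it. There is no depth.
- workorder.job_done(): hands the job in, once; it reports no verdict.
The state is a dict: "clock": time; "joint_positions": joint angles; "qd": joint speeds; "joint_efforts": joint torques, N m; "tool_pos": TCP position; "eef_rot": TCP orientation; "ft_force": force on the tool from outside, world axes, zero at the start; "wrist_torque": the same for the moment, N m; "opening": finger opening in m.
Only numpy, scipy, OpenCV 4.12 (cv2) and the standard library are available. Lean on these libraries where they do the work, as an engineer would, in place of code of your own. Each camera call takes 0.05 s, during which the arm holds its last target.

## Working session

There is one attempt and no reset: what is moved stays moved. The work goes in short steps, Python scripts to look and compute and a shell command to move; the robot and the scene stay as the last step left them, time stands still between calls to the robot, and variables do not carry over. Pictures are saved under pics/ and viewed, and the job is handed in when it is done.

```bash
mkdir -p pics; ls
python3 - <<'E'
from cell import readout, viewer, workorder, bot
import cv2
print(readout.observe()); print(bot.tcp_to_tips, [a for a in dir(bot) if a[0]!='_'])
for n in ["scene","side","wrist"]:
    d=viewer.get_image(n); cv2.imwrite(f"pics/{n}0.png",d["img"][:,:,::-1])
    print(n,d["camera_matrix"].tolist(), d.get("pose",d.get("tool_from_camera")).round(4).tolist())
E
```

```text
pics
{'clock': 0.0, 'joint_positions': array([ 1.06390666e+00,  2.45742020e-01,  1.55898643e+00,  6.32987270e-06,
        1.33869839e+00, -1.74084481e-01]), 'qd': array([ 1.10987351e-03,  5.46530524e-04,  4.97920659e-05, -4.87756235e-04,
        1.11002596e-03, -2.89829288e-04]), 'joint_efforts': array([-2.24631581e-04, -4.15825832e+01, -3.14608312e+01,  6.84926100e-02,
        3.32255429e-02, -1.40994075e-04]), 'tool_pos': array([0.21222397, 0.61413694, 0.40360594]), 'eef_rot': array([-0.57563429,  0.57618854,  0.40968876, -0.41086134]), 'ft_force': array([-0.30065054,  0.82240278, -0.69002075]), 'wrist_torque': array([-0.02825347, -0.04573479, -0.00474772]), 'opening': 0.09403134366351255}
0.1992 ['Unreachable', 'tcp_to_tips']
scene [[349.8273471394674, 0.0, 260.2427823410432], [0.0, 349.8273471394674, 191.70734727613657], [0.0, 0.0, 1.0]] [[-0.4727, 0.5211, -0.7106, 1.0982], [0.8811, 0.2896, -0.3738, 0.3357], [0.011, -0.8028, -0.5961, 0.589], [0.0, 0.0, 0.0, 1.0]]
side [[352.60889682365723, 0.0, 253.77685646447517], [0.0, 352.60889682365723, 189.52260111360695], [0.0, 0.0, 1.0]] [[0.8688, -0.3125, 0.3841, 0.236], [-0.4946, -0.5105, 0.7034, -0.5934], [-0.0237, -0.8011, -0.5981, 0.6606], [0.0, 0.0, 0.0, 1.0]]
wrist [[297.3186396354542, 0.0, 256.29625912624164], [0.0, 297.3186396354542, 188.57150503862735], [0.0, 0.0, 1.0]] [[1.0, -0.001, -0.0004, -0.0002], [0.0001, -0.2611, 0.9653, 0.02], [-0.0011, -0.9653, -0.2611, 0.0752], [0.0, 0.0, 0.0, 1.0]]
```

View pics/scene0.png

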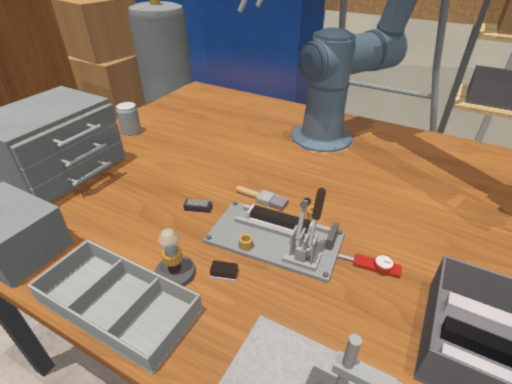

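View pics/side0.png

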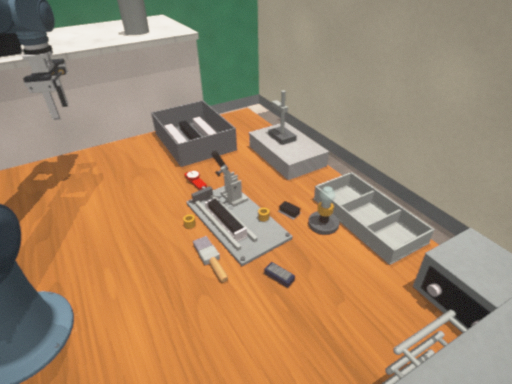

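View pics/wrist0.png

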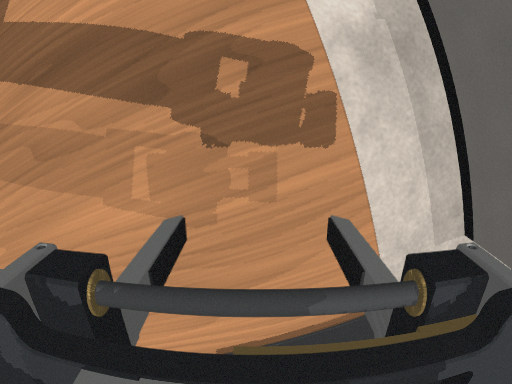

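Run:
```python
import cv2
a=cv2.imread("pics/scene0.png")[175:285,195:355]; cv2.imwrite("pics/sc0.png",cv2.resize(a,None,fx=5,fy=5,interpolation=cv2.INTER_CUBIC))
a=cv2.imread("pics/side0.png")[145:265,175:300]; cv2.imwrite("pics/sd0.png",cv2.resize(a,None,fx=5,fy=5,interpolation=cv2.INTER_CUBIC))
```

```text
(no output)
```

View pics/sc0.png

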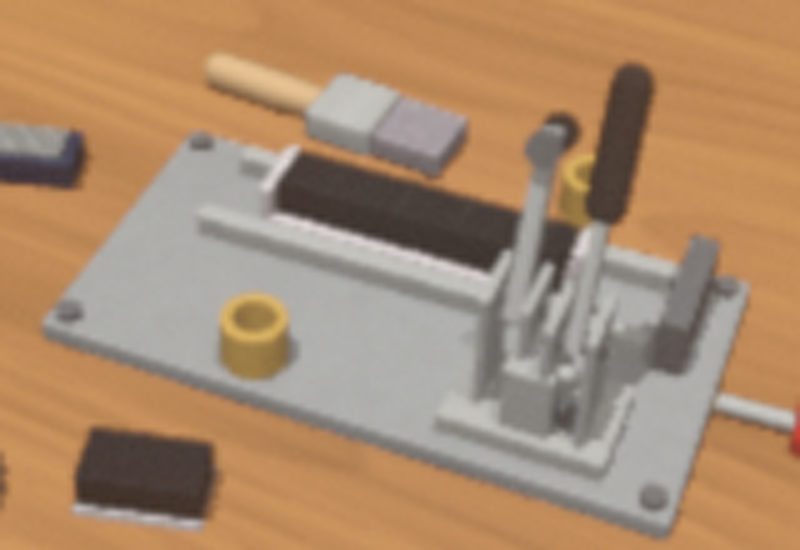

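View pics/sd0.png

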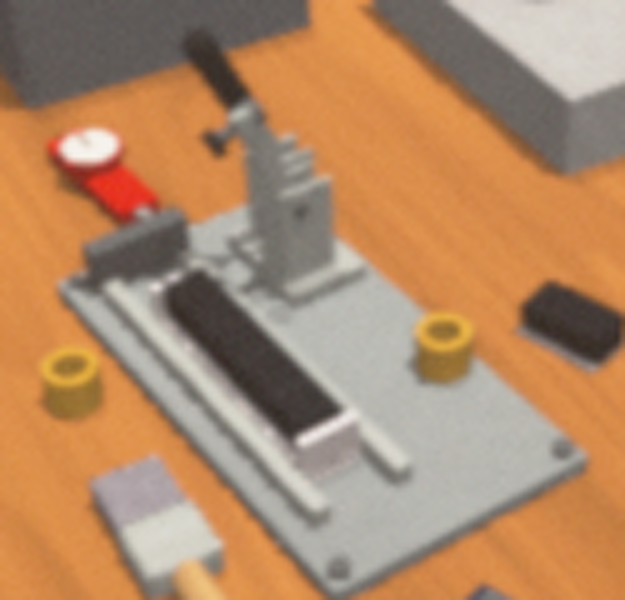

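```bash
cat > h.py <<'E'
import numpy as np, cv2
from cell import readout, viewer
from scipy.optimize import least_squares
from scipy.spatial.transform import Rotation as R
def tool():
    s=readout.observe(); q=s["eef_rot"]; return s, R.from_quat([q[1],q[2],q[3],q[0]]).as_matrix(), np.array(s["tool_pos"])
CAM={}
def cam(n):
    if n not in CAM:
        d=viewer.get_image(n); CAM[n]=(np.array(d["camera_matrix"]),np.array(d["pose"]))
    return CAM[n]
def proj(n,P):
    K,T=cam(n); p=T[:3,:3].T@(np.asarray(P)-T[:3,3]); q=K@p; return q[:2]/q[2]
def fx(x,y,th,p): # fixture mm -> world m
    p=np.array(p)/1000; c,s=np.cos(th),np.sin(th); return np.array([x+c*p[0]-s*p[1],y+s*p[0]+c*p[1],p[2]])
E
python3 - <<'E'
from h import *
S=lambda u,v:(195+(u-2)/5,175+(v-2)/5)
D=lambda u,v:(175+(u-2)/5,145+(v-2)/5)
obs=[("scene",(-75,-160,12),S(193,135)),("scene",(85,-160,12),S(46,323)),("scene",(85,140,12),S(665,526)),("scene",(-75,140,12),S(749,288)),
("side",(-75,-160,12),D(333,588)),("side",(85,-160,12),D(585,458)),("side",(-75,140,12),D(62,285))]
strip=[("side",(-48,-80,42),D(297,440)),("side",(-12,-80,42),D(356,410)),("side",(-48,80,42),D(152,287)),("scene",(-12,-80,42),S(262,186)),("scene",(-48,-80,42),S(291,148))]
def f(v,pr=False):
    r=[]
    for i,(n,p,o) in enumerate(obs+strip):
        p=list(p)
        if i>=len(obs): p[1]+=v[3]*1000; p[0]+=18-18+0
        e=proj(n,fx(*v[:3],p))-o; r+=list(e)
        if pr: print(n,p,e.round(2))
    return np.array(r)
s=least_squares(f,[.6,.1,0,-.03],loss="soft_l1"); print(s.x, np.degrees(s.x[2])); f(s.x,True)
# clamp pts
x,y,th,_=s.x
E
```

```text
[ 0.54086824  0.0948941   0.08553544 -0.00998614] 4.900819638143834
scene [-75, -160, 12] [-0.  -1.2]
scene [85, -160, 12] [-1.63 -0.27]
scene [85, 140, 12] [0.27 0.63]
scene [-75, 140, 12] [ 0.27 -0.41]
side [-75, -160, 12] [-0.39  0.69]
side [85, -160, 12] [ 0.71 -0.73]
side [-75, 140, 12] [-0.86 -1.3 ]
side [-48, np.float64(-89.98614286476955), 42] [0.21 0.24]
side [-12, np.float64(-89.98614286476955), 42] [0.29 0.5 ]
side [-48, np.float64(70.01385713523045), 42] [-0.79 -1.09]
scene [-12, np.float64(-89.98614286476955), 42] [-0.2   0.72]
scene [-48, np.float64(-89.98614286476955), 42] [ 0.1  -0.14]
```

```bash
python3 - <<'E'
from h import *
S=lambda u,v:(195+(u-2)/5,175+(v-2)/5)
D=lambda u,v:(175+(u-2)/5,145+(v-2)/5)
x,y,th=0.54087,0.0949,0.08554
def tri(a,b):
    A=[];bb=[]
    for n,o in(("scene",a),("side",b)):
        K,T=cam(n); d=T[:3,:3]@np.linalg.inv(K)@[*o,1]; d/=np.linalg.norm(d); M=np.eye(3)-np.outer(d,d); A.append(M); bb.append(M@T[:3,3])
    p=np.linalg.lstsq(np.vstack(A),np.hstack(bb),rcond=None)[0]
    c,s=np.cos(th),np.sin(th); q=p-[x,y,0]
    return p.round(4),(np.array([c*q[0]+s*q[1],-s*q[0]+c*q[1],q[2]])*1000).round(1)
print("tip",tri(S(632,72),D(196,38)))
print("grip bottom",tri(S(607,215),D(247,100)))
# predict handle tip given lateral y & pivot x
print("stop near top corner (x=+2,front)",tri(S(664,300),D(188,235)))
for ys in (105,112,118,126):
    print(ys,[(n,(proj(n,fx(x,y,th,(px,ys,44)))-o).round(1)*5+2) for n,o in(("scene",(195,175)),("side",(175,145))) for px in(-62,2)])
s,Rm,p=tool(); print(Rm.round(3))
c,s_=np.cos(th),np.sin(th)
E
python3 - <<'E'
import cv2
cd="pics/"
a=cv2.imread(cd+"scene0.png")[180:270,285:350]; cv2.imwrite(cd+"sc1.png",cv2.resize(a,None,fx=8,fy=8,interpolation=cv2.INTER_CUBIC)[:600])
a=cv2.imread(cd+"side0.png")[145:210,185:260]; cv2.imwrite(cd+"sd1.png",cv2.resize(a,None,fx=9,fy=9,interpolation=cv2.INTER_CUBIC))
E
```

```text
tip (array([0.5385, 0.179 , 0.1759]), array([  4.8,  84. , 175.9]))
grip bottom (array([0.567 , 0.1847, 0.1238]), array([ 33.7,  87.2, 123.8]))
stop near top corner (x=+2,front) (array([0.5224, 0.1985, 0.0411]), array([ -9.6, 104.8,  41.1]))
105 [('scene', array([681. , 232.5])), ('scene', array([645.5, 320. ])), ('side', array([ 97.5, 257. ])), ('side', array([194.5, 218. ]))]
112 [('scene', array([695.5, 236.5])), ('scene', array([661. , 324.5])), ('side', array([ 92., 251.])), ('side', array([189., 212.]))]
118 [('scene', array([708.5, 240. ])), ('scene', array([674.5, 328.5])), ('side', array([ 87., 246.])), ('side', array([184. , 207.5]))]
126 [('scene', array([725., 245.])), ('scene', array([692. , 333.5])), ('side', array([ 81. , 239.5])), ('side', array([177.5, 201. ]))]
[[ 0.327 -0.    -0.945]
 [ 0.945 -0.     0.327]
 [-0.    -1.     0.   ]]
```

View pics/sc1.png

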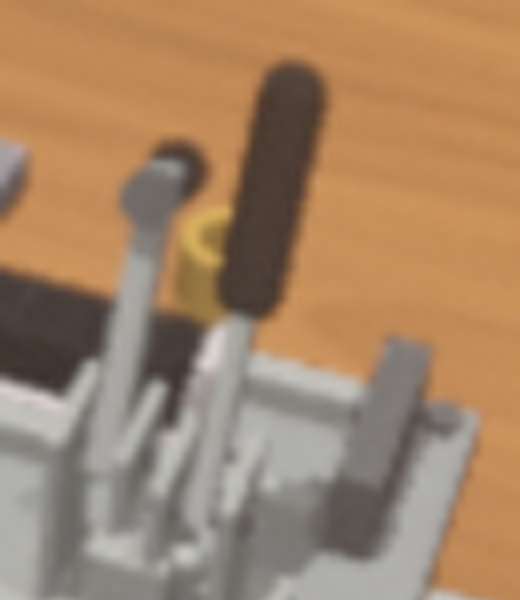

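View pics/sd1.png

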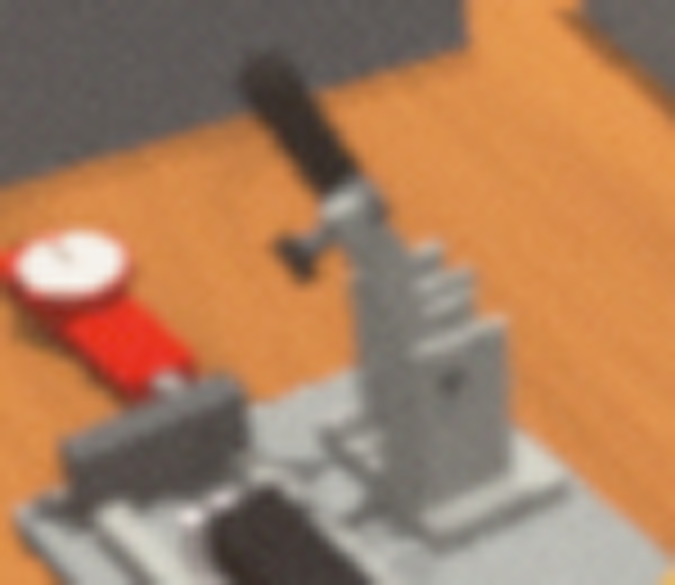

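```bash
python3 -m pendant '[[[-0.028,0,-0.028],6],[[-0.026,0,-0.031],6],[[-0.022,0,-0.033],6],[[-0.019,0,-0.035],6],[[-0.015,0,-0.037],6],[[-0.011,0,-0.038],6],[[-0.007,0,-0.039],6],[[-0.003,0,-0.04],6]]' 1 20
cat > g.py <<'E'
from h import *
import sys
FX=(0.54087,0.0949,0.08554)
s,Rm,p=tool()
c,sn=np.cos(FX[2]),np.sin(FX[2]); Q=np.array([[c,sn,0],[-sn,c,0],[0,0,1]])
tip=p+Rm@[0,0.1992,0]
f=Q@(tip-[FX[0],FX[1],0])*1000
a=np.degrees(np.arctan2(Rm[1,0],Rm[0,0]))
print("t",round(s["clock"],2),"tip fixture mm",f.round(1),"yawx",round(a,2),"F fix",(Q@s["ft_force"]).round(1),"open",round(s["opening"],4),"j",np.round(s["joint_positions"],2),"toolydown",Rm[:,1].round(3))
if len(sys.argv)>3:
    t=np.array(list(map(float,sys.argv[1:4]))); d=(Q.T@(t-f))/1000
    print("to target: tool delta now",(Rm.T@d).round(4)," turn",round(a-np.degrees(FX[2]),2), "fixture delta",(t-f).round(1))
E
python3 g.py -30 -125 150
```

```text
clock: 1.02
tool_pos: [0.344, 0.3175, 0.4029]
eef_rot: [0.695, -0.694, -0.132, 0.131]
ft_force: [0.5, -0.8, 0.5]
opening: 0.0442
t 1.02 tip fixture mm [-177.   238.9  203.7] yawx 21.46 F fix [ 0.4 -0.9  0.5] open 0.0442 j [ 0.5  -0.2   2.01  0.    1.33  0.13] toolydown [ 0.001  0.001 -1.   ]
to target: tool delta now [ 0.0371  0.0533 -0.3908]  turn 16.56 fixture delta [ 147.  -363.9  -53.7]
```

```bash
python3 -m pendant '[[[0.005,0,-0.039],5.5],[[0.009,0,-0.038],5.5],[[0.013,0,-0.037],5.5],[[0.016,0,-0.037],0],[[0.016,0,-0.037],0],[[0.016,0,-0.037],0],[[0.016,0,-0.037],0],[[0.016,0,-0.037],0]]'
python3 g.py -30 -125 100
```

```text
clock: 1.68
tool_pos: [0.4946, 0.0225, 0.4055]
eef_rot: [0.708, -0.706, -0.027, 0.021]
ft_force: [1.2, 0.4, 0.6]
opening: 0.0003
t 1.68 tip fixture mm [-50.5 -67.8 206.3] yawx 3.88 F fix [1.2 0.3 0.6] open 0.0003 j [-0.18 -0.13  1.95  0.    1.32 -0.25] toolydown [ 0.009  0.003 -1.   ]
to target: tool delta now [ 0.0206  0.1064 -0.057 ]  turn -1.02 fixture delta [  20.5  -57.2 -106.3]
```

```bash
python3 -m pendant '[[[0.01,0.01,-0.03],-1],[[0.01,0.03,-0.027],0],[[0,0.035,0],0],[[0,0.03,0],0],[[0,0,0],0]]'
python3 g.py -30 -125 28
python3 - <<'E'
from h import *
for n in ["scene","side","wrist"]:
    cv2.imwrite(f"pics/{n}1.png",viewer.get_image(n)["img"][:,:,::-1])
a=cv2.imread("pics/side1.png")[130:270,160:310]; cv2.imwrite("pics/sd2.png",cv2.resize(a,None,fx=4,fy=4,interpolation=cv2.INTER_CUBIC))
E
```

```text
clock: 2.1
tool_pos: [0.5248, -0.0445, 0.3024]
eef_rot: [-0.706, 0.708, 0.034, -0.019]
ft_force: [-1.1, 0.2, -1.1]
opening: 0.0004
t 2.1 tip fixture mm [ -23.7 -138.3  103.3] yawx 4.24 F fix [-1.1  0.3 -1.1] open 0.0004 j [-0.3   0.07  1.95  0.    1.1  -0.38] toolydown [ 0.021 -0.002 -1.   ]
to target: tool delta now [-0.0081  0.0751  0.0136]  turn -0.66 fixture delta [ -6.3  13.3 -75.3]
```

View pics/sd2.png

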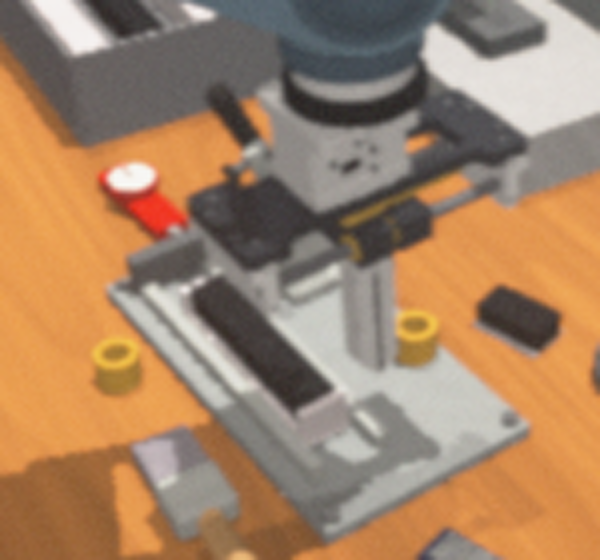

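View pics/wrist1.png

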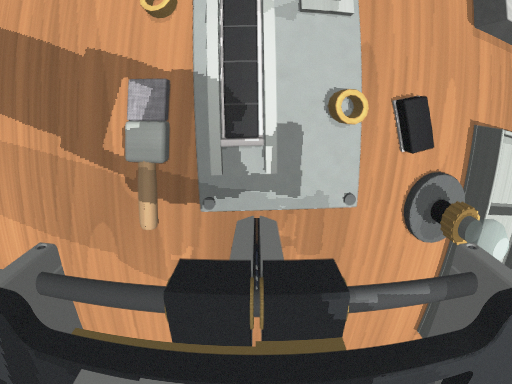

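```bash
python3 -m pendant '[[[-0.008,0.025,0.006],-0.7],[[0,0.025,0.006],0],[[0,0.02,0],0],[[0,0,0],0]]'
python3 g.py -30 -107 29
```

```text
clock: 2.58
tool_pos: [0.525, -0.0319, 0.2498]
eef_rot: [-0.701, 0.711, 0.052, -0.014]
ft_force: [0.3, 0.3, -0.3]
opening: 0.0006
t 2.58 tip fixture mm [ -15.9 -128.2   50.9] yawx 5.32 F fix [ 0.3  0.3 -0.3] open 0.0006 j [-0.28  0.15  1.98  0.    0.96 -0.37] toolydown [ 0.055 -0.011 -0.998]
to target: tool delta now [-0.0151  0.0208  0.0217]  turn 0.42 fixture delta [-14.1  21.2 -21.9]
```

```bash
python3 -m pendant '[[[-0.005,0.004,0],0],[[-0.005,0.004,0],0],[[-0.004,0.005,0],0],[[0,0.004,0],0],[[0,0.004,0],0],[[0,0,0],0]]'
python3 g.py -30 -107 29
```

```text
clock: 3.08
tool_pos: [0.5145, -0.0334, 0.2364]
eef_rot: [-0.699, 0.713, 0.058, -0.009]
ft_force: [0.2, -0.5, -0.4]
opening: 0.0004
t 3.08 tip fixture mm [ -23.5 -129.9   37.7] yawx 5.48 F fix [ 0.2 -0.5 -0.4] open 0.0004 j [-0.29  0.15  2.01  0.01  0.91 -0.38] toolydown [ 0.07  -0.016 -0.997]
to target: tool delta now [-0.0068  0.0077  0.0232]  turn 0.58 fixture delta [-6.5 22.9 -8.7]
```

```bash
python3 -m pendant '[[[-0.006,0.005,0.01],0.6],[[-0.004,0.005,0.01],0],[[0,0.003,0.008],0],[[0,0,0],0]]'
python3 g.py -30 -100 30
python3 - <<'E'
from h import *
for n in ["side","wrist"]:
    cv2.imwrite(f"pics/{n}2.png",viewer.get_image(n)["img"][:,:,::-1])
a=cv2.imread("pics/side2.png")[150:270,180:310]; cv2.imwrite("pics/sd3.png",cv2.resize(a,None,fx=4,fy=4,interpolation=cv2.INTER_CUBIC))
E
```

```text
clock: 3.42
tool_pos: [0.5036, -0.006, 0.2224]
eef_rot: [-0.699, 0.713, 0.055, -0.004]
ft_force: [0.3, -0.4, 0.4]
opening: 0.0005
t 3.42 tip fixture mm [ -31.6 -101.9   23.8] yawx 4.8 F fix [ 0.3 -0.4  0.4] open 0.0005 j [-0.24  0.15  2.05  0.    0.87 -0.32] toolydown [ 0.073 -0.017 -0.997]
to target: tool delta now [ 0.002  -0.0061  0.0018]  turn -0.1 fixture delta [1.6 1.9 6.2]
```

View pics/sd3.png

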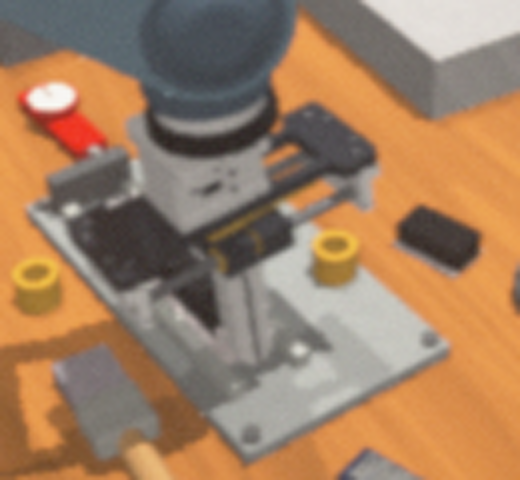

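View pics/wrist2.png

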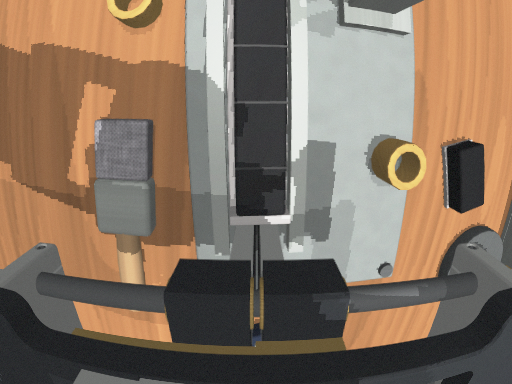

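```bash
python3 -m pendant '[[[0.001,-0.004,0.002],0],[[0,-0.002,0.006],0],[[0,0,0.008],0],[[0,0,0.008],0]]'
python3 g.py -30 -53 27
```

```text
clock: 3.85
tool_pos: [0.5037, 0.0172, 0.23]
eef_rot: [-0.698, 0.714, 0.055, -0.002]
ft_force: [-0.0, -0.9, -0.6]
opening: 0.0007
t 3.85 tip fixture mm [-28.9 -79.3  31.4] yawx 4.67 F fix [-0.1 -0.9 -0.6] open 0.0007 j [-0.19  0.13  2.05 -0.01  0.88 -0.27] toolydown [ 0.076 -0.019 -0.997]
to target: tool delta now [-0.0016  0.0036  0.0264]  turn -0.23 fixture delta [-1.1 26.3 -4.4]
```

Run:
```python
from h import *
for n in ["side","wrist"]:
    cv2.imwrite(f"pics/{n}3.png",viewer.get_image(n)["img"][:,:,::-1])
a=cv2.imread("pics/side3.png")[160:250,190:290]; cv2.imwrite("pics/sd4.png",cv2.resize(a,None,fx=6,fy=6,interpolation=cv2.INTER_CUBIC))
a=cv2.imread("pics/wrist3.png")[150:270,180:340]; cv2.imwrite("pics/wr4.png",cv2.resize(a,None,fx=4,fy=4,interpolation=cv2.INTER_CUBIC))
```

```text
(no output)
```

View pics/sd4.png

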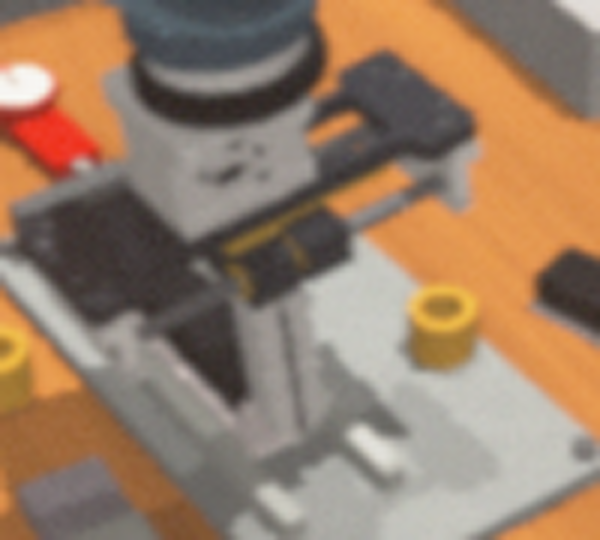

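View pics/wr4.png

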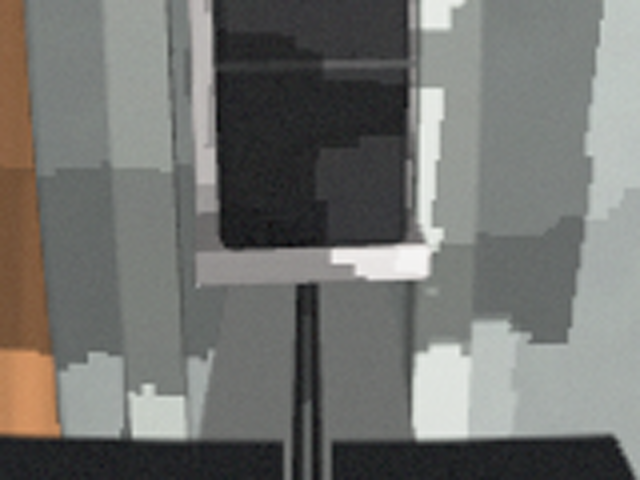

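```bash
python3 g.py -30 -53 27
```

```text
t 3.95 tip fixture mm [-29.2 -78.4  31.2] yawx 4.77 F fix [-0.1  0.3  0.3] open 0.0005 j [-0.19  0.13  2.05 -0.    0.89 -0.27] toolydown [ 0.076 -0.018 -0.997]
to target: tool delta now [-0.0012  0.0035  0.0255]  turn -0.13 fixture delta [-0.8 25.4 -4.2]
```

```bash
python3 -m pendant '[[[-0.001,0.002,0.004],0],[[0,0.001,0.004],0],[[0,0,0.004],0],[[0,0,0.004],0]]'
python3 g.py -30 -53 27;  python3 -m pendant '[[[0,0.001,0.003],0],[[0,0,0.003],0],[[0,0,0.003],0]]'
python3 g.py -30 -53 27
```

```text
clock: 4.28
tool_pos: [0.5021, 0.0344, 0.2272]
eef_rot: [-0.697, 0.714, 0.057, -0.002]
ft_force: [-0.1, -2.5, 2.0]
opening: 0.0004
t 4.28 tip fixture mm [-28.5 -62.4  28.7] yawx 4.83 F fix [-0.4 -2.5  2. ] open 0.0004 j [-0.16  0.14  2.05 -0.01  0.88 -0.23] toolydown [ 0.079 -0.021 -0.997]
to target: tool delta now [-0.0017  0.0013  0.0095]  turn -0.07 fixture delta [-1.5  9.4 -1.7]
clock: 4.53
tool_pos: [0.5024, 0.04, 0.227]
eef_rot: [-0.69, 0.721, 0.06, -0.005]
ft_force: [-1.1, -16.9, -0.7]
opening: 0.0006
t 4.53 tip fixture mm [-27.9 -60.6  28.6] yawx 5.37 F fix [ -2.5 -16.7  -0.7] open 0.0006 j [-0.14  0.14  2.05 -0.04  0.87 -0.21] toolydown [ 0.08  -0.039 -0.996]
to target: tool delta now [-0.0022  0.0011  0.0076]  turn 0.47 fixture delta [-2.1  7.6 -1.6]
```

```bash
python3 -m pendant '[[[0,0,0.003],0],[[0,0,0.004],0],[[0,0,0.004],0]]'
python3 g.py -30 -53 27
python3 - <<'E'
from h import *
for n in ["side","wrist","scene"]:
    cv2.imwrite(f"pics/{n}5.png",viewer.get_image(n)["img"][:,:,::-1])
a=cv2.imread("pics/scene5.png")[180:270,240:350]; cv2.imwrite("pics/sc5.png",cv2.resize(a,None,fx=6,fy=6,interpolation=cv2.INTER_CUBIC))
E
```

```text
clock: 4.78
tool_pos: [0.5024, 0.0447, 0.227]
eef_rot: [-0.681, 0.729, 0.063, -0.008]
ft_force: [-1.1, -21.3, 1.4]
opening: 0.0005
t 4.78 tip fixture mm [-27.8 -60.8  28.8] yawx 5.89 F fix [ -2.9 -21.1   1.4] open 0.0005 j [-0.13  0.14  2.04 -0.07  0.87 -0.19] toolydown [ 0.08  -0.064 -0.995]
to target: tool delta now [-0.0022  0.0011  0.0079]  turn 0.99 fixture delta [-2.2  7.8 -1.8]
```

View pics/sc5.png

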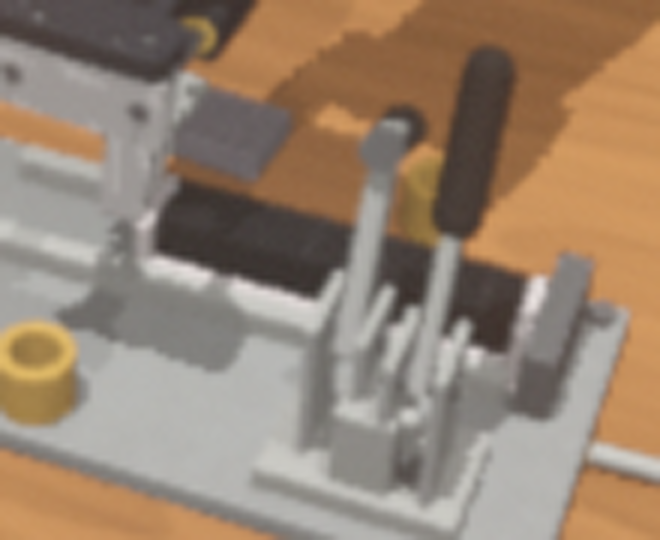

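View pics/wrist5.png

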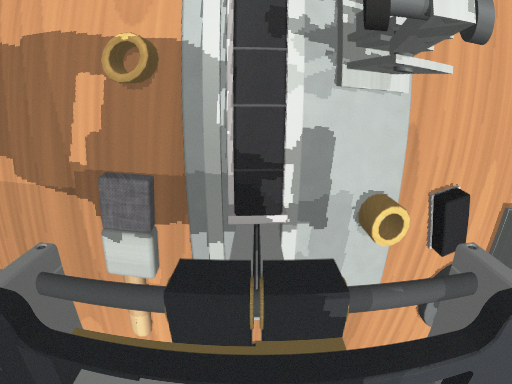

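```bash
python3 -m pendant '[[[0,0,-0.006],0],[[0,0,-0.008],-1],[[0,0,-0.012],0],[[0,-0.03,-0.01],0],[[0,-0.04,-0.005],0],[[0,-0.04,0],0],[[0,-0.04,0],0],[[0,0,0],0]]'
python3 g.py -30 40 200
python3 - <<'E'
from h import *
for n in ["side","wrist","scene"]:
    cv2.imwrite(f"pics/{n}6.png",viewer.get_image(n)["img"][:,:,::-1])
a=cv2.imread("pics/scene6.png")[180:270,240:350]; cv2.imwrite("pics/sc6.png",cv2.resize(a,None,fx=7,fy=6.5,interpolation=cv2.INTER_CUBIC))
a=cv2.imread("pics/side6.png")[160:250,180:280]; cv2.imwrite("pics/sd6.png",cv2.resize(a,None,fx=6,fy=6,interpolation=cv2.INTER_CUBIC))
E
```

```text
clock: 5.6
tool_pos: [0.4931, 0.0125, 0.3789]
eef_rot: [-0.685, 0.726, 0.062, -0.019]
ft_force: [1.3, -0.4, 0.8]
opening: 0.0004
t 5.6 tip fixture mm [-43.  -89.9 180.4] yawx 6.64 F fix [ 1.3 -0.5  0.8] open 0.0004 j [-0.2  -0.12  1.99 -0.04  1.2  -0.3 ] toolydown [ 0.064 -0.055 -0.996]
to target: tool delta now [ 0.018  -0.0265  0.1281]  turn 1.74 fixture delta [ 13.  129.9  19.6]
```

View pics/sc6.png

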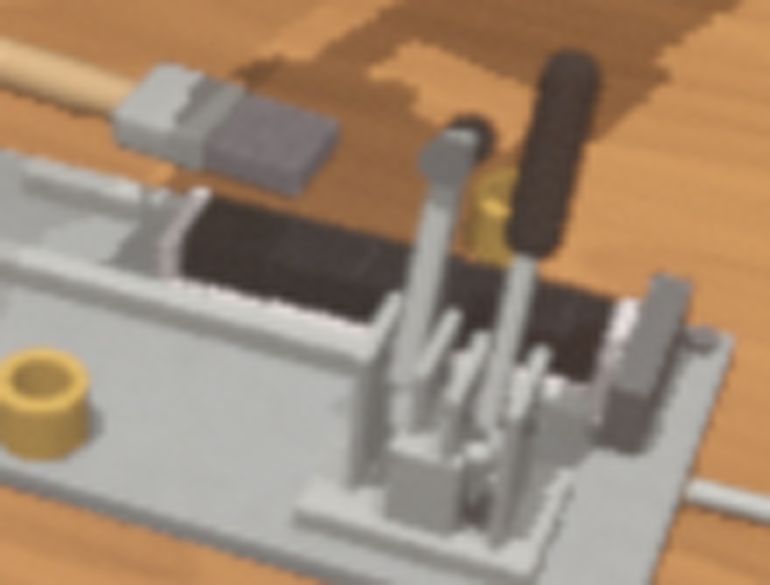

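View pics/sd6.png

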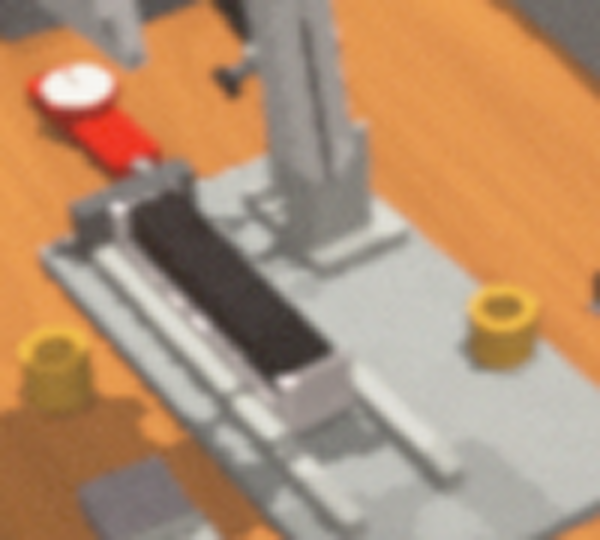

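View pics/wrist6.png

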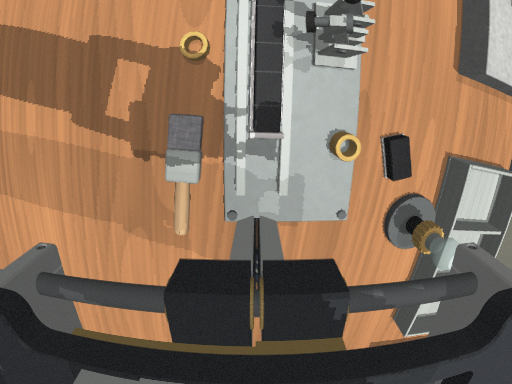

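```bash
python3 -m pendant '[[[0,-0.02,0.01],1.7],[[0,-0.008,0.035],0],[[0,0,0.035],0],[[0,0,0.035],0],[[0,0,0.035],0],[[0,0,0.02],0],[[0,0,0],0]]'
python3 g.py -45 86 150
```

```text
clock: 6.33
tool_pos: [0.4718, 0.1896, 0.3713]
eef_rot: [-0.688, 0.724, 0.033, -0.022]
ft_force: [0.8, -0.4, 0.3]
opening: 0.0005
t 6.33 tip fixture mm [-58.   90.  172.4] yawx 4.47 F fix [ 0.7 -0.5  0.3] open 0.0005 j [ 0.17 -0.06  1.94 -0.06  1.24  0.11] toolydown [ 0.018 -0.05  -0.999]
to target: tool delta now [ 0.0127  0.0227 -0.0027]  turn -0.43 fixture delta [ 13.   -4.  -22.4]
```

```bash
python3 -m pendant '[[[0.006,0.012,-0.002],-0.4],[[0.006,0.012,-0.002],0],[[0,0.004,0],0],[[0,0,0],0]]'
python3 g.py -40 86 150
python3 - <<'E'
from h import *
for n in ["side","wrist","scene"]:
    cv2.imwrite(f"pics/{n}7.png",viewer.get_image(n)["img"][:,:,::-1])
a=cv2.imread("pics/scene7.png")[150:270,240:370]; cv2.imwrite("pics/sc7.png",cv2.resize(a,None,fx=5,fy=5,interpolation=cv2.INTER_CUBIC))
a=cv2.imread("pics/side7.png")[100:220,160:290]; cv2.imwrite("pics/sd7.png",cv2.resize(a,None,fx=5,fy=5,interpolation=cv2.INTER_CUBIC))
E
```

```text
clock: 6.67
tool_pos: [0.4824, 0.1853, 0.334]
eef_rot: [-0.688, 0.725, 0.031, -0.031]
ft_force: [0.6, -0.4, 0.2]
opening: 0.0002
t 6.67 tip fixture mm [-50.9  84.6 135.1] yawx 5.1 F fix [ 0.5 -0.5  0.2] open 0.0002 j [ 0.16  0.01  1.95 -0.06  1.19  0.09] toolydown [ 0.002 -0.053 -0.999]
to target: tool delta now [ 0.0109 -0.015   0.0006]  turn 0.2 fixture delta [10.9  1.4 14.9]
```

View pics/sc7.png

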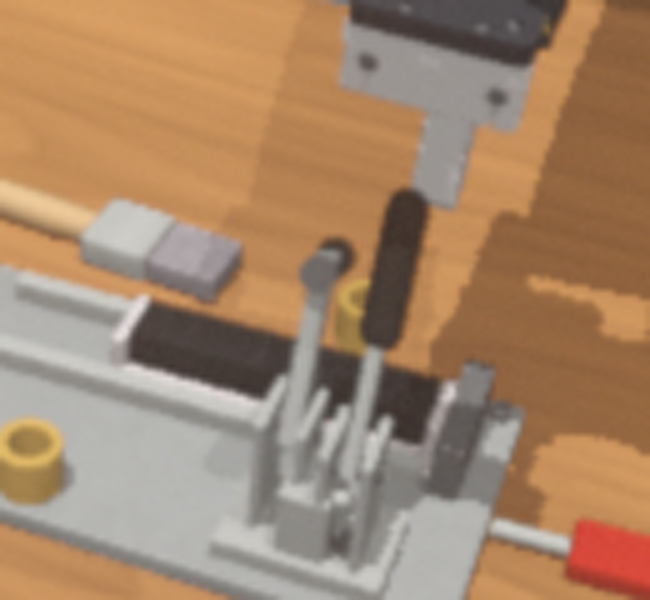

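View pics/sd7.png

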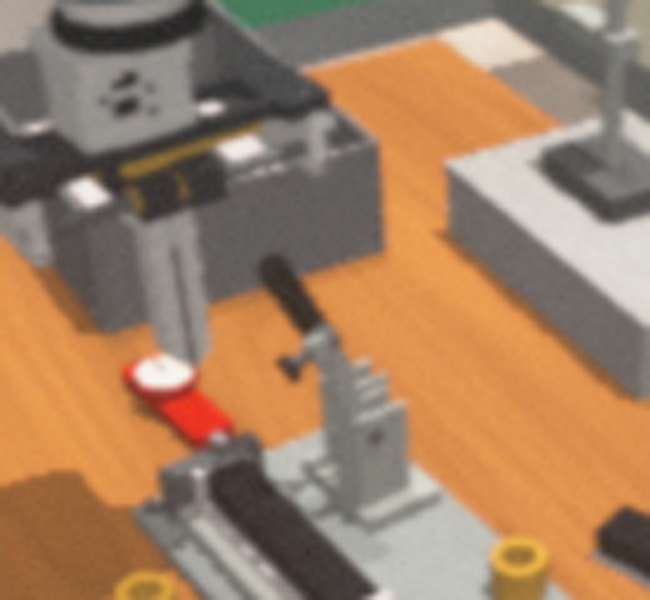

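View pics/wrist7.png

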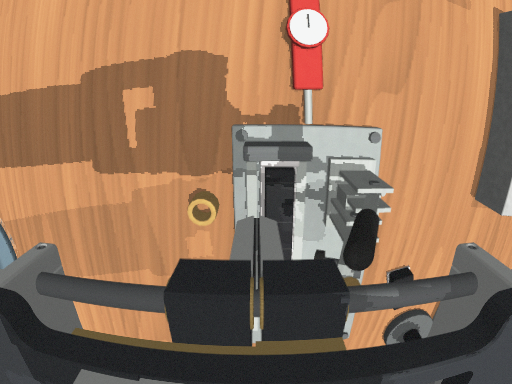

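```bash
cat > w.py <<'E'
from h import *
import sys
FX=(0.54087,0.0949,0.08554); c,sn=np.cos(FX[2]),np.sin(FX[2]); Q=np.array([[c,sn,0],[-sn,c,0],[0,0,1]])
def ray(u,v,z):
    s,Rm,p=tool(); T=np.array([[1.0,-0.001,-0.0004,-0.0002],[0.0001,-0.2611,0.9653,0.02],[-0.0011,-0.9653,-0.2611,0.0752],[0,0,0,1]])
    d=np.array([u-256.3,v-188.57]); r=np.hypot(*d); t=r/297.32
    k=np.array([*(d/r*np.sin(t)),np.cos(t)]); w=Rm@T[:3,:3]@k; o=p+Rm@T[:3,3]
    q=o+w*(z-o[2])/w[2]; return (Q@(q-[FX[0],FX[1],0])*1000).round(1)
a=sys.argv[1:]
for i in range(0,len(a),3): print(ray(*map(float,a[i:i+3])))
E
python3 w.py 357 258 0.178 367 213 0.118 233 127 0.012 382 127 0.012 375 200 0.07
python3 - <<'E'
import cv2
a=cv2.imread("pics/wrist7.png")[110:290,220:420]; cv2.imwrite("pics/wr7.png",cv2.resize(a,None,fx=3.3,fy=3.3,interpolation=cv2.INTER_CUBIC))
E
```

```text
[  5.4  85.2 178. ]
[ 32.7  86.6 118. ]
[-73.3 136.3  12. ]
[ 85.  140.5  12. ]
[59.5 79.  70. ]
```

View pics/wr7.png

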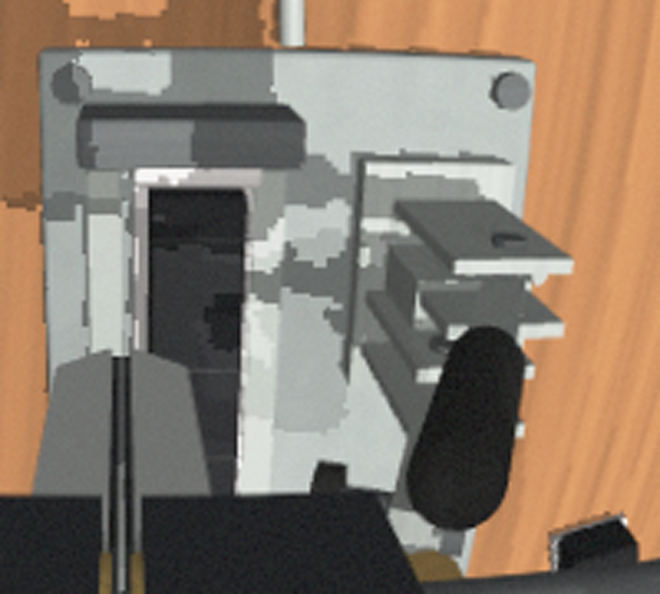

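```bash
python3 -m pendant '[[[0.01,-0.003,0],0],[[0.01,-0.003,0],0],[[0.01,0,0],0],[[0.01,0,0],0]]'; python3 g.py 90 86 140
```

```text
clock: 7.15
tool_pos: [0.5245, 0.1891, 0.346]
eef_rot: [-0.688, 0.725, 0.032, -0.03]
ft_force: [-16.2, 0.1, 11.7]
opening: 0.0002
t 7.15 tip fixture mm [ -8.3  84.9 147. ] yawx 5.05 F fix [-16.1   1.5  11.7] open 0.0002 j [ 0.15  0.09  1.84 -0.06  1.21  0.08] toolydown [ 0.004 -0.052 -0.999]
to target: tool delta now [0.0984 0.0069 0.0012]  turn 0.14 fixture delta [98.3  1.1 -7. ]
```

Contact as expected (x force about −16 N); continue pushing.

```bash
python3 -m pendant '[[[0.012,0.001,0],0],[[0.012,0.001,0],0],[[0.012,0.001,0],0],[[0.012,0,0],0]]'; python3 g.py 90 86 140
```

```text
clock: 7.48
tool_pos: [0.5738, 0.1943, 0.3483]
eef_rot: [-0.688, 0.725, 0.024, -0.038]
ft_force: [-9.3, -1.9, 1.9]
opening: 0.0005
t 7.48 tip fixture mm [ 37.2  85.9 149.4] yawx 5.01 F fix [-9.4 -1.1  1.9] open 0.0005 j [ 0.15  0.21  1.71 -0.05  1.25  0.08] toolydown [-0.016 -0.053 -0.998]
to target: tool delta now [0.053  0.0083 0.0004]  turn 0.1 fixture delta [52.8  0.1 -9.4]
```

```bash
python3 -m pendant '[[[0.012,0.003,0],0],[[0.012,0.003,0],0],[[0.012,0.002,0],0],[[0.012,0.002,0],0]]'; python3 g.py 95 86 140
```

```text
clock: 7.82
tool_pos: [0.6241, 0.1988, 0.3402]
eef_rot: [-0.687, 0.725, 0.019, -0.043]
ft_force: [-3.8, -0.1, -0.6]
opening: 0.0003
t 7.82 tip fixture mm [ 84.7  86.2 141.4] yawx 4.98 F fix [-3.8  0.2 -0.6] open 0.0003 j [ 0.14  0.33  1.58 -0.05  1.27  0.07] toolydown [-0.031 -0.054 -0.998]
to target: tool delta now [ 0.0103  0.001  -0.0002]  turn 0.08 fixture delta [10.3 -0.2 -1.4]
```

```bash
python3 -m pendant '[[[0.012,0.002,0],0],[[0.012,0.001,0],0],[[0,0,0],0],[[0,0,0],0]]'; python3 g.py 95 86 140
python3 - <<'E'
from h import *
for n in ["side","wrist","scene"]:
    cv2.imwrite(f"pics/{n}8.png",viewer.get_image(n)["img"][:,:,::-1])
a=cv2.imread("pics/scene8.png")[150:290,240:370]; cv2.imwrite("pics/sc8.png",cv2.resize(a,None,fx=4,fy=4,interpolation=cv2.INTER_CUBIC))
a=cv2.imread("pics/side8.png")[120:240,160:290]; cv2.imwrite("pics/sd8.png",cv2.resize(a,None,fx=5,fy=5,interpolation=cv2.INTER_CUBIC))
E
```

```text
clock: 8.15
tool_pos: [0.6533, 0.2006, 0.3376]
eef_rot: [-0.688, 0.725, 0.02, -0.042]
ft_force: [0.3, 0.3, -0.8]
opening: 0.0003
t 8.15 tip fixture mm [114.4  85.6 138.8] yawx 4.92 F fix [ 0.3  0.2 -0.8] open 0.0003 j [ 0.14  0.39  1.51 -0.05  1.28  0.07] toolydown [-0.029 -0.054 -0.998]
to target: tool delta now [-0.0194 -0.0006  0.0004]  turn 0.02 fixture delta [-19.4   0.4   1.2]
```

View pics/sc8.png

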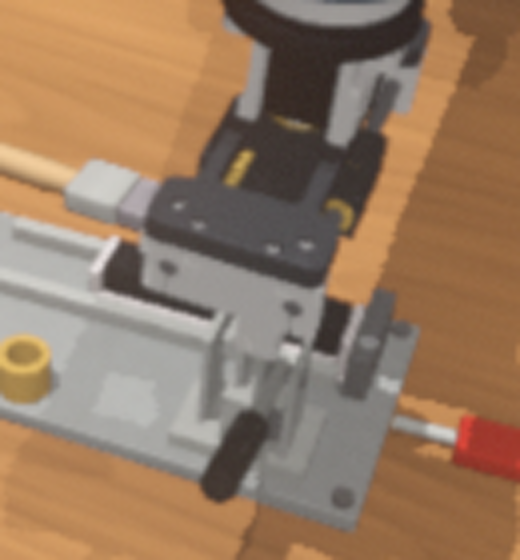

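View pics/sd8.png

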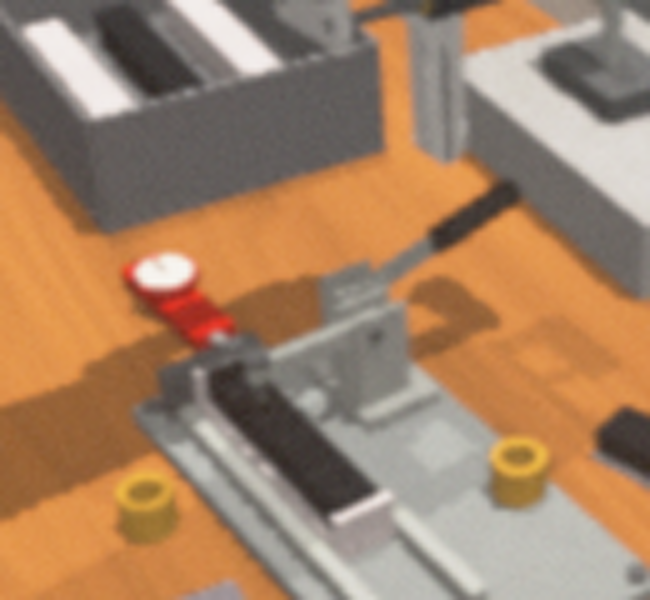

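```bash
python3 -m pendant '[[[0,-0.03,0],0],[[0,-0.035,0],0],[[-0.02,-0.035,0],0],[[-0.035,-0.02,0],0],[[-0.04,0,0],0],[[-0.04,0,0],0],[[-0.04,0,0],0],[[0,0,0],0]]'; python3 g.py 95 86 140
python3 - <<'E'
from h import *
for n in ["side","wrist","scene"]:
    cv2.imwrite(f"pics/{n}9.png",viewer.get_image(n)["img"][:,:,::-1])
a=cv2.imread("pics/scene9.png")[170:290,190:350]; cv2.imwrite("pics/sc9.png",cv2.resize(a,None,fx=5,fy=5,interpolation=cv2.INTER_CUBIC))
a=cv2.imread("pics/side9.png")[140:260,170:300]; cv2.imwrite("pics/sd9.png",cv2.resize(a,None,fx=5,fy=5,interpolation=cv2.INTER_CUBIC))
x,y,th=0.54087,0.0949,0.08554
t=fx(x,y,th,(55+120*np.sin(1.314),86,100.5)); print((proj("scene",t)-[190,170])*5+2,(proj("side",t)-[170,140])*5+2)
E
```

```text
clock: 8.97
tool_pos: [0.4715, 0.1911, 0.4688]
eef_rot: [-0.688, 0.725, 0.019, -0.043]
ft_force: [0.3, -0.9, -1.2]
opening: -0.0001
t 8.97 tip fixture mm [-68.1  91.7 270. ] yawx 4.92 F fix [ 0.3 -0.9 -1.2] open -0.0001 j [ 0.17 -0.13  1.83 -0.05  1.48  0.09] toolydown [-0.031 -0.053 -0.998]
to target: tool delta now [0.1676 0.1242 0.0005]  turn 0.02 fixture delta [ 163.1   -5.7 -130. ]
[513.57079367 520.09291889] [470.0182979   84.53315414]
```

View pics/sc9.png

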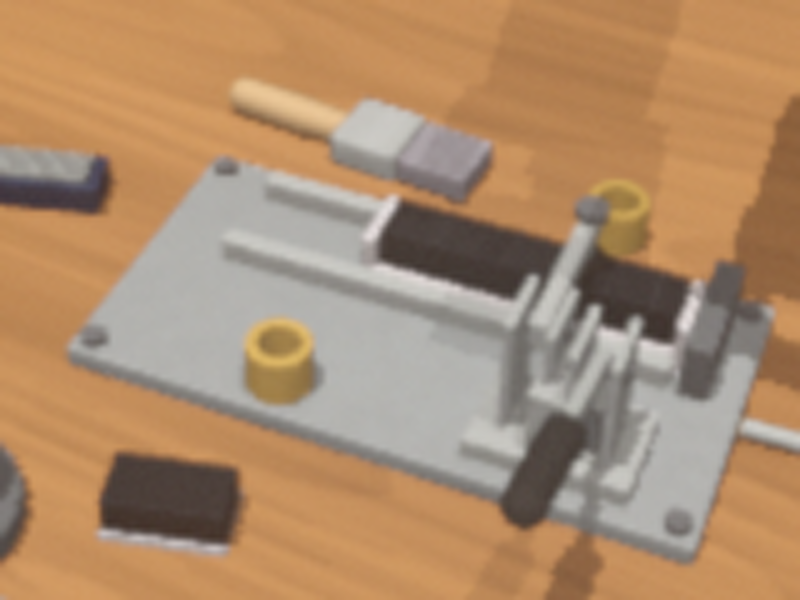

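View pics/sd9.png

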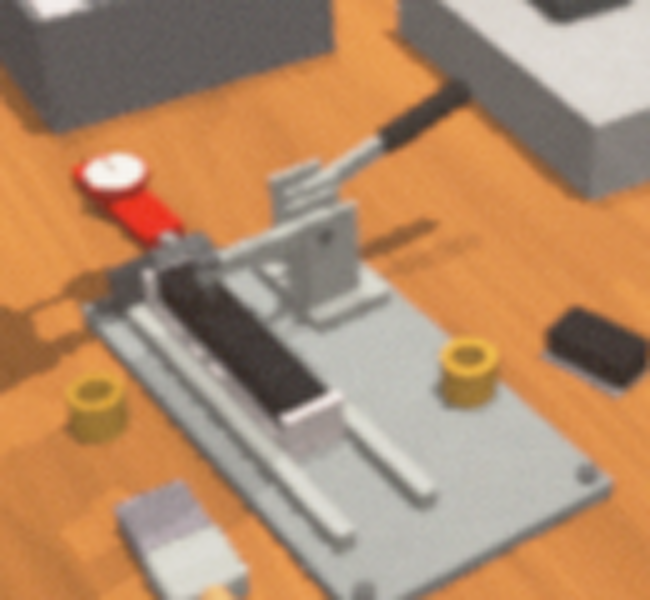

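View pics/wrist9.png

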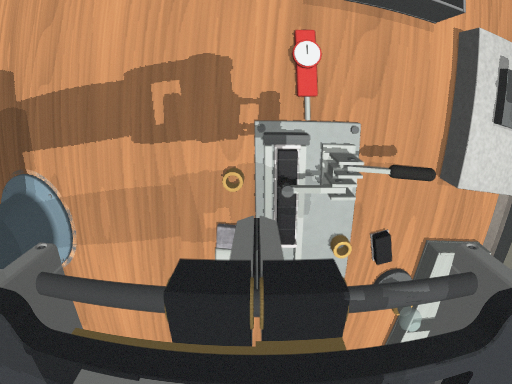

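Run:
```python
import cv2
a=cv2.imread("pics/wrist9.png")[110:200,245:375]; cv2.imwrite("pics/wr9.png",cv2.resize(a,None,fx=6,fy=6,interpolation=cv2.INTER_CUBIC))
a=cv2.imread("pics/scene9.png")[210:260,290:350]; cv2.imwrite("pics/sc10.png",cv2.resize(a,None,fx=11,fy=11,interpolation=cv2.INTER_CUBIC))
```

```text
(no output)
```

View pics/wr9.png

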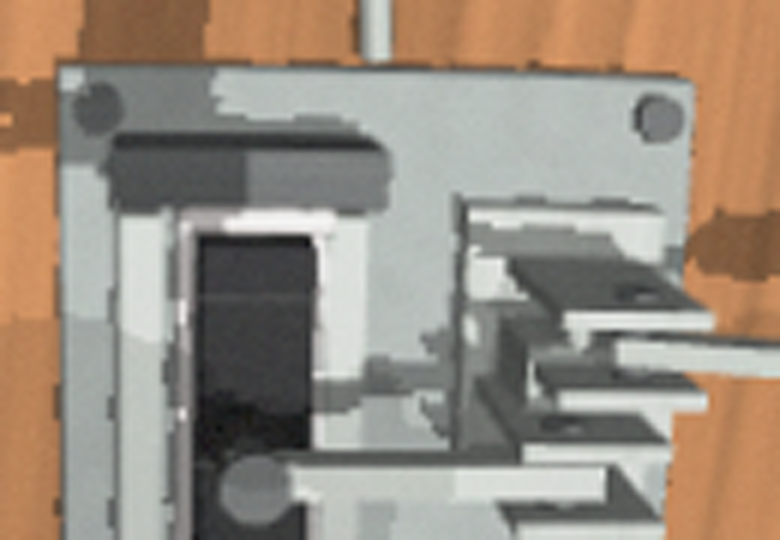

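View pics/sc10.png

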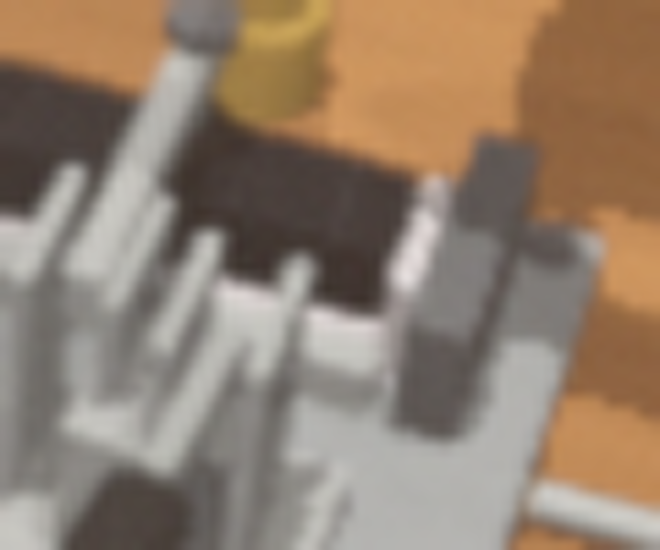

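The end plate meets the stop face at wrist crop row 212 with no gap, the clamp foot is down on the carbon bar, and the handle is in its locked position. The bystanders look unmoved, so I'm handing in.

```bash
python3 -c "
from cell import workorder
print(workorder.job_done())"
```

```text
the job is handed in; nothing more can be done
None
```

The strip is home against the end stop and the toggle clamp is locked. I handed the job in with the arm clear of everything, at about 9 s of the 53 s allowed.

- **Strip:** I pushed it along the nest with the closed fingertips until it stalled. The push force reached about 21 N with no further travel. After I backed off, the wrist and scene pictures showed its end plate against the stop face with no visible gap.
- **Clamp:** I then pushed the handle over to +x. The force fell from about 16 N at first contact to 0 as the handle snapped away. With the arm withdrawn, the handle tip appeared within about 8 pixels in 5x enlarged crops (under 2 real pixels) of where a locked handle should be. The clamp foot is down on the strip.
- **Bystanders:** they looked undisturbed in the last pictures. I judged that by eye and did not measure their positions.
- **Disagreements:** from the finger position, the strip's lead end came out at about fixture y = 107 mm. My early picture estimate of the stop face was 105 to 118 mm. I relied on the force stall and the close-up pictures instead.
- **Tool tilt:** the tool drifted up to about 6° from vertical during the moves. I saw no effect on either push.

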